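# Clip the heat-sink tweezers onto the power transistor

### The arm

A 6-joint arm with a two-finger parallel gripper is mounted at the origin on the work surface. World frame = base frame: x ahead of the robot, y to its left, z up, the work surface at z = 0. Lengths are in m, angles in rad, forces in N, time in s.
With the tool pointing down it reaches from about 0.35 to 0.775 m from the base axis. Payload 5.5 kg.
Tool frame: the origin (TCP) lies on the centre line of the jaws, within the pads' length; the fingertips stand 11 mm ahead of it and the grasp point (between the pads) lies 8 mm behind it (env.tip_reach is the distance from the TCP to the fingertips, in m); z points along the fingers, x is the direction in which the jaws open and shut, and the axes are right-handed (so a half turn about z gives the same grasp; the last joint's range is limited). The gripper opens to 85 mm and grips with 20 to 120 N. Pads are 22 mm wide; open, the fingers measure 114 mm over their backs; the gripper's body (76 mm by 85 mm) begins 54 mm behind the grasp point. The pads swing forward as they close: fully open they stand 13 mm farther back than shut.
Start: joints at [1.199, 0.313, 0.046, 1.304, 0, 1.431], TCP at [0.132, 0.56, 0.242] pointing down, gripper open.
Joint ranges: [-2.76, 2.76], [-0.86, 1.69], [-1.03, 1.26], [-2.2, 2.34], [-1.47, 1.5], [-3.14, 3.14]. Speed limits (rad/s): [2.57, 2.57, 3.14, 3.14, 3.14, 3.14].

### API

Orientations are given as a unit quaternion [w, x, y, z].
In Python, from workcell import env gives the robot as it stands.
- The arm moves only by the tool carry_out, never from a script. Its argument "moves" is one flat list of numbers, 7 for each row, row after row: the gripper command: -1 is shut, 1 is fully open, values between are in proportion, then the shift along the tool's x, y, z in m, then the turn, a rotation vector about the tool's x, y, z in degrees. A call has exactly 5 rows; each row shifts and turns the pose as measured when the row begins, along the tool's axes as they then stand; what a row does not reach is not made up. A row lasts 1/8 s, in which the tool goes at most 62.5 mm and 10.7 degrees, less where a joint would pass 70% of its speed; a pose out of reach is approached as far as the arm can. A call is refused whole if a number of a shift passes 0.0625 or a number of a turn 10.7, either way. A call with a gripper value outside its range is refused whole. The fingers move at their own pace and stop on an object; "squeeze" is the grip in N (left out, the last holds). Time passes only in rows, so rows that do not move let the fingers close, or fill a call up. It gives the time, the measured TCP pose, the force and the opening at its end, in the units of the state.
- env.get_state(): the state, without advancing time (a new reading comes with each control period).
- env.read_camera(name): name is "scene" or "top" or "wrist"; returns the picture (400x640x3 uint8, red, green, blue); there is no depth.
- env.calibration(name): a dict with "camera_matrix" (3x3 intrinsics, pixels), "rvec" (rotation vector, rad) and "tvec" (3), from world to camera coordinates, as OpenCV has them; the wrist camera has in their place "hand_eye" (4x4, takes a point from camera to tool coordinates, whose origin is the TCP and whose axes are the tool frame's). Camera axes: x right, y down, z forward; pixel columns grow to the right and rows downward; lengths in m; the calibration is good to about 2 mm. A picture is of the moment at which its call begins: read the wrist's pose just before it. calibration takes no time and is no camera call.
- env.hand_in(): hands the job in, once; it reports no verdict.
The state is a dict: "clock": time; "joint_pos": joint angles; "qvel": joint speeds; "tau": joint torques, N m; "tcp_pos": TCP position; "orientation": TCP orientation; "wrist_force": force on the tool from outside, world axes, zero at the start; "ft_torque": the same for the moment, N m; "finger_gap": finger opening in m.
Only numpy, scipy, OpenCV 4.12 (cv2) and the standard library are available. Lean on these libraries where they do the work, as an engineer would, in place of code of your own. Each camera call takes 0.05 s, during which the arm holds its last target. There are 200 camera calls.

### The job

The legs of the power transistor on the television board are about to be resoldered, so clip the self-closing heat-sink tweezers onto it first. Take the tweezers out of the stand, squeeze them open, lower the spread jaws squarely over the transistor and feel them gently home until the throat between the jaws rests on its top edge, then let them close on it there, centred so that neither jaw pushes it over, and leave them clamped upright. Do not press the board down hard, bend the transistor over on its legs or push against its neighbours.

Things in the scene. Friction and masses are not known exactly. Their poses are not given: they have to be found in the camera images.
- grips (a point): Centre of the two dark fibre grip plates of the steel cross-lock tweezers, which stand tips down in the stand. z: up along the tool, y: across the legs (squeeze along y). Plates 32 mm tall, 11 mm wide, 28 mm over their outsides at rest, 25 mm when the jaws are 10 mm apart. The tool ends 39 mm above this point (pivot 34 mm above); the jaw tips are 74 mm below.
- throat (a point): Throat of the tweezers, on their mid-line 56 mm below grips: the flat step between the jaws that comes to rest on the part's top edge. Axes as grips. The two copper jaw plates reach 18 mm below it; each is 12 mm wide (x) and 2.5 mm thick, and they part along y, evenly about the mid-line.
- left_leg (a joint): Angle of each leg of the tweezers (both move alike). 0: jaws shut, 0.025: 5 mm apart, 0.05: 10 mm apart, 0.08: end stop. The gap is 198 mm per rad; grips' outside width is 28.4 mm less 68 mm per rad. Squeezing opens, a spring shuts: it takes about 9 N at the grips to start, 15 N at 0.05. The shut jaws hold a 5 mm part with about 4 N.
- stand: Fixed tool stand: wooden block 82 mm wide (y), 51 mm high, on a dark base. Origin under the middle of the tweezers' pocket, which is open at the top, 14 mm (x) by 20 mm (y), its floor 6 mm above the bench. Three small drivers stand in it in a row 42 mm towards -x, the tallest 108 mm high.
- board: Fixed television power board, brown, 130 by 150 mm, in an aluminium holder. Origin on the bench under its centre; the board's top face is 32 mm up. Two places lie at x = +25 mm, y = +35 and -35 mm: one has the power transistor, the other the rectifier. At each, a film capacitor (17 mm high) and a round one (21 mm) stand on either side along y, faces 10 mm from the place. Tallest part 36 mm above the board.
- transistor_foot (a point): On the board's top face, at the middle of the transistor's three solder pads. The transistor stands upright on its legs: flat dark package with a metal back, 16 mm wide (x), 5 mm thick (y), 21 mm tall. It was soldered in by hand: its top edge is anywhere from 25 to 37 mm above this point and its mid-plane up to 1.5 mm to either side of it in y.
- transistor (a joint): Lean of the transistor on its springy legs, rad: 0 upright, positive when its top is pushed towards transistor_foot's -y; about 1 N m per rad about a line 7 mm below the package. A jaw that pushes it sideways shows here. Beyond 0.09 the legs are bent.
- board_flex (a joint): How far the transistor and the board under it give downwards when pressed, m: 1 mm per 8 N, springing back when let go. Over 1 mm (8 N) is too hard.
- rectifier: Bridge rectifier at the other place, to be left alone: upright flat dark slab, 25 mm wide (x), 4 mm thick, top 21 mm above the board, lower and wider than the transistor, no metal back. Origin on the board's face.
Things that resemble listed ones, but are neither listed nor needed, are in the scene too. What is shaped like the part that bears grips but yellow is not meant.

How it is judged:
By the outcome, as a careful person would: the job done as asked, in the order asked, and still so for the second after the job is handed in, with the robot touching nothing.
It also fails if it takes over 46 s, if anything falls off the work surface, if the arm or the gripper's body presses on something with over 40 N, if the wrist force passes 120 N, or if a joint passes its speed limit or range.

## Working session

There is one attempt and no reset: what is moved stays moved. The work goes in short steps, Python scripts to look and compute and a tool call to move; the robot and the scene stay as the last step left them, time stands still between calls to the robot, and variables do not carry over. Pictures are saved under pics/ and viewed, about 8 in all and at most 12, crops included, and the job is handed in when it is done.

Besides the shell and the picture viewer there is one more tool, called after "Emit:" as a command line: name --argument value ..., lists and objects as JSON in quotes. carry_out: Moves the arm, as the interface text tells. Its arguments: {"type":"object","properties":{"moves":{"type":"array"},"squeeze":{"type":"number"}},"required":["moves"]}

```bash
mkdir -p pics; ls; python3 - <<'E'
from workcell import env
import cv2,numpy as np
print(env.get_state())
for n in("scene","top"):
    cv2.imwrite(f"pics/{n}0.png",env.read_camera(n)[:,:,::-1]); print(n,env.calibration(n))
print(env.calibration("wrist"),env.tip_reach)
E
```

```text
pics
{'clock': 0.0, 'joint_pos': array([1.19939356e+00, 3.14015399e-01, 4.49840704e-02, 1.30360209e+00,
       1.33713033e-05, 1.43123982e+00]), 'qvel': array([-5.45720305e-05, -8.78446252e-04, -3.82064085e-04, -1.04317134e-03,
        2.25662102e-03,  2.87012394e-04]), 'tau': array([ 9.62009690e-04, -4.80624390e+01,  2.98532152e+01,  1.90689712e-02,
        2.26275738e-04,  4.58361328e-06]), 'tcp_pos': array([0.13192254, 0.55915956, 0.2414024 ]), 'orientation': array([ 4.58521557e-04,  7.84147228e-01,  6.20574155e-01, -7.95943788e-04]), 'wrist_force': array([0.1290807 , 0.33329222, 0.21430897]), 'ft_torque': array([-0.02671017, -0.04878212, -0.00343545]), 'finger_gap': 0.08541891741494816}
scene {'camera_matrix': array([[441.65937249,   0.        , 325.45737654],
       [  0.        , 441.65937249, 201.20022035],
       [  0.        ,   0.        ,   1.        ]]), 'rvec': array([ 1.48974325,  2.11154492, -0.82478111]), 'tvec': array([ 0.08592199, -0.29822466,  1.25904975])}
top {'camera_matrix': array([[421.54016642,   0.        , 318.14385346],
       [  0.        , 421.54016642, 197.25178231],
       [  0.        ,   0.        ,   1.        ]]), 'rvec': array([ 2.13650582, -2.17350975,  0.15741331]), 'tvec': array([0.06196243, 0.51788688, 0.94792977])}
{'camera_matrix': array([[308.1345391 ,   0.        , 325.30448157],
       [  0.        , 308.1345391 , 203.15134747],
       [  0.        ,   0.        ,   1.        ]]), 'hand_eye': array([[ 9.99999918e-01, -3.05100065e-04, -2.65261948e-04,
         2.63424058e-04],
       [ 3.70248738e-04,  9.54634503e-01,  2.97779834e-01,
        -7.60753814e-02],
       [ 1.62375561e-04, -2.97779908e-01,  9.54634537e-01,
        -1.31451802e-01],
       [ 0.00000000e+00,  0.00000000e+00,  0.00000000e+00,
         1.00000000e+00]])} 0.011
```

View pics/scene0.png

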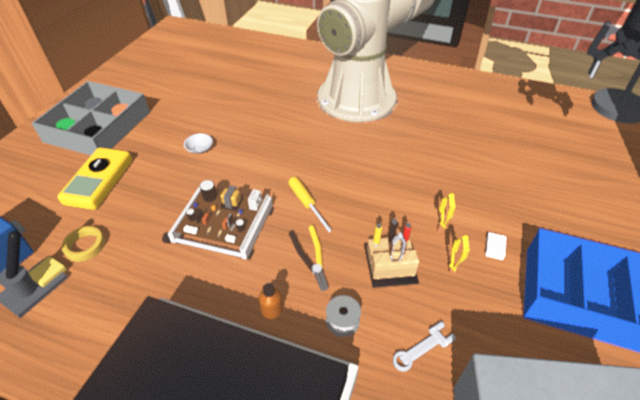

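View pics/top0.png

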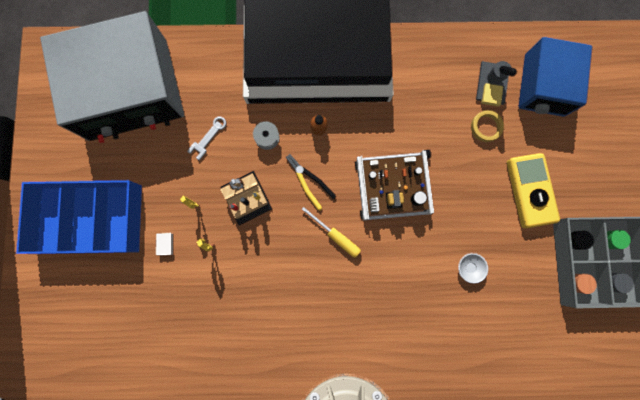

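The scene view shows the stand (≈390,255) with the tweezers and the board (≈222,217). In the top view the stand is at ≈(245,197) and the board at ≈(395,187). The yellow lookalikes lie near (190,200) and (203,243).

```bash
cat > h.py <<'E'
from workcell import env
import cv2,numpy as np
from scipy.spatial.transform import Rotation as R
def cam(n,st=None):
    "K, Rcw(cam->world), centre"
    c=env.calibration(n);K=c["camera_matrix"]
    if n=="wrist":
        q=st["orientation"];T=np.eye(4);T[:3,:3]=R.from_quat(np.r_[q[1:],q[0]]).as_matrix();T[:3,3]=st["tcp_pos"]
        M=T@c["hand_eye"];return K,M[:3,:3],M[:3,3]
    r=cv2.Rodrigues(c["rvec"])[0];return K,r.T,-r.T@c["tvec"]
def ray(C,u,v):
    K,r,c=C;d=r@np.linalg.solve(K,[u,v,1.]);return c,d/np.linalg.norm(d)
def atz(C,u,v,z):
    c,d=ray(C,u,v);return c+d*(z-c[2])/d[2]
def proj(C,p):
    K,r,c=C;q=K@(r.T@(np.asarray(p)-c));return q[:2]/q[2]
def tri(obs):
    A=np.zeros((3,3));b=np.zeros(3)
    for C,u,v in obs:
        c,d=ray(C,u,v);P=np.eye(3)-np.outer(d,d);A+=P;b+=P@c
    return np.linalg.solve(A,b)
def snap(n,f,box=None,k=1):
    st=env.get_state();im=env.read_camera(n)[:,:,::-1]
    if box: im=im[box[1]:box[3],box[0]:box[2]]
    cv2.imwrite("pics/"+f,cv2.resize(im,None,fx=k,fy=k,interpolation=cv2.INTER_CUBIC));return cam(n,st)
E
python3 - <<'E'
from h import *
T=cam("top");S=cam("scene")
print("tcp in top",proj(T,[.132,.56,.242]),"scene",proj(S,[.132,.56,.242]))
for u,v,z in[(222,190,0.006),(259,176,.006),(272,211,.006),(235,224,.006),(358,157,.03),(428,152,.03),(434,216,.03),(362,219,.03)]:print(u,v,atz(T,u,v,z).round(3))
a=cv2.imread("pics/top0.png");b=cv2.imread("pics/scene0.png")
f=lambda i,x,y,w,h:cv2.resize(i[y:y+h,x:x+w],(400,300),interpolation=cv2.INTER_CUBIC)
cv2.imwrite("pics/c0.png",np.vstack([np.hstack([f(a,350,145,92,69+20),f(a,205,160,80,60+15)]),np.hstack([f(b,160,170,120,90),f(b,350,200,96,90)])]))
E
```

```text
tcp in top [ 26.50289247 409.95349282] scene [614.77241576  83.06322768]
222 190 [0.544 0.283 0.006]
259 176 [0.577 0.195 0.006]
272 211 [0.492 0.164 0.006]
235 224 [0.462 0.252 0.006]
358 157 [ 0.615 -0.043  0.03 ]
428 152 [ 0.624 -0.211  0.03 ]
434 216 [ 0.471 -0.217  0.03 ]
362 219 [ 0.467 -0.048  0.03 ]
```

View pics/c0.png

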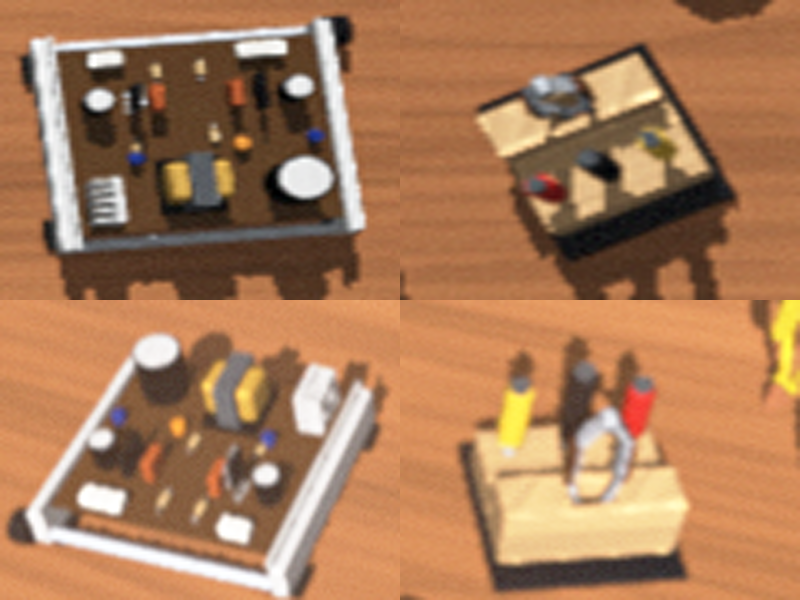

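The transistor shows its bright metal back between the left round and film capacitors (top image ≈(381,174)), so the board's +x points up-image. The tweezers' top loop is at ≈(236,184), with the drivers on the robot side. Next I'll look with the wrist camera.

```bash
cat >> h.py <<'E'
def plan(p,yaw,n=5,step=.06,g=None,tiltfix=True):
    "rows (shift m, turn deg) to tool-down pose with tool x at yaw(deg)"
    st=env.get_state();q=st["orientation"];r=R.from_quat(np.r_[q[1:],q[0]]);pos=st["tcp_pos"].copy()
    a=np.radians(yaw);c,s=np.cos(a),np.sin(a)
    goal=R.from_matrix(np.array([[c,s,0],[s,-c,0],[0,0,-1]]))
    for i in range(n):
        d=np.asarray(p)-pos;d*=min(1,step/max(1e-9,np.linalg.norm(d)))
        w=(r.inv()*goal).as_rotvec();m=np.degrees(np.linalg.norm(w));w*=min(1,10.5/max(m,1e-9))
        print((r.inv().apply(d)).round(4).tolist(),np.degrees(w).round(2).tolist())
        pos=pos+d;r=r*R.from_rotvec(w)
    print("left",(np.asarray(p)-pos).round(4))
def show():
    st=env.get_state();q=st["orientation"];m=R.from_quat(np.r_[q[1:],q[0]]).as_matrix()
    print("t",round(st["clock"],2),"p",st["tcp_pos"].round(4),"yaw",np.degrees(np.arctan2(m[1,0],m[0,0])).round(2),"zax",m[:,2].round(4),"F",st["wrist_force"].round(2),"M",st["ft_torque"].round(3),"gap",round(st["finger_gap"],4))
E
python3 - <<'E'
from h import *
T=cam("top");print(atz(T,236,184,.119),atz(T,381,174,.06))
plan([.50,.21,.25],110.5,10)
E
```

```text
[0.53886571 0.22897883 0.119     ] [ 0.56687601 -0.09173062  0.06      ]
[-0.0302, 0.0518, -0.001] [-0.01, 0.03, -10.5]
[-0.0391, 0.0455, -0.001] [-0.01, 0.03, -10.5]
[-0.0468, 0.0376, -0.001] [-0.01, 0.03, -10.5]
[-0.0528, 0.0284, -0.001] [-0.0, 0.01, -2.28]
[-0.0539, 0.0263, -0.001] [-0.0, -0.0, 0.0]
[-0.0539, 0.0263, -0.001] [0.0, -0.0, 0.0]
[-0.0539, 0.0263, -0.001] [-0.0, 0.0, 0.0]
[-0.0539, 0.0263, -0.001] [0.0, -0.0, 0.0]
[-0.0247, 0.012, -0.0005] [-0.0, -0.0, 0.0]
[0.0, 0.0, 0.0] [0.0, 0.0, 0.0]
left [0. 0. 0.]
```

Emit:
carry_out --moves '[1, -0.03, 0.052, -0.001, 0, 0, -10.5, 1, -0.039, 0.0455, -0.001, 0, 0, -10.5, 1, -0.047, 0.0375, -0.001, 0, 0, -10.5, 1, -0.053, 0.028, -0.001, 0, 0, -2.3, 1, -0.054, 0.026, -0.001, 0, 0, 0]' --squeeze 20

```text
clock: 0.72
tcp_pos: [0.3404, 0.3552, 0.2439]
orientation: [0.0, 0.577, 0.817, -0.002]
wrist_force: [1.2, 0.3, -0.2]
finger_gap: 0.0855
```

```bash
python3 - <<'E'
from h import *
show();plan([.50,.21,.25],110.5,5)
E
```

```text
t 0.72 p [0.3404 0.3552 0.2439] yaw 109.48 zax [-0.0024 -0.0036 -1.    ] F [ 1.25  0.28 -0.19] M [ 0.047 -0.048  0.027] gap 0.0855
[-0.0529, 0.0284, -0.0016] [-0.2, 0.15, -1.02]
[-0.0533, 0.0274, -0.0017] [0.0, -0.0, 0.0]
[-0.0533, 0.0274, -0.0017] [0.0, -0.0, 0.0]
[-0.0318, 0.0164, -0.001] [0.0, 0.0, 0.0]
[0.0, 0.0, 0.0] [0.0, 0.0, 0.0]
left [0. 0. 0.]
```

Emit:
carry_out --moves '[1, -0.053, 0.028, -0.0016, 0, 0, -1, 1, -0.053, 0.0275, -0.0017, 0, 0, 0, 1, -0.053, 0.0275, -0.0017, 0, 0, 0, 1, -0.038, 0.019, -0.001, 0, 0, 0, 1, 0, 0, 0, 0, 0, 0]'

```text
clock: 1.35
tcp_pos: [0.5106, 0.1963, 0.2482]
orientation: [-0.001, 0.572, 0.82, -0.003]
wrist_force: [-0.5, -0.7, 0.3]
finger_gap: 0.0859
```

```bash
python3 - <<'E'
from h import *
show();C=snap("wrist","w1.png")
print(proj(C,[.53,.229,.119]),proj(C,[.53,.229,.08]))
E
```

```text
t 1.35 p [0.5106 0.1963 0.2482] yaw 110.16 zax [-0.0044 -0.0042 -1.    ] F [-0.49 -0.66  0.25] M [ 0.054  0.017 -0.011] gap 0.0859
[351.92500802 229.29703519] [348.88668707 215.15836431]
```

View pics/w1.png

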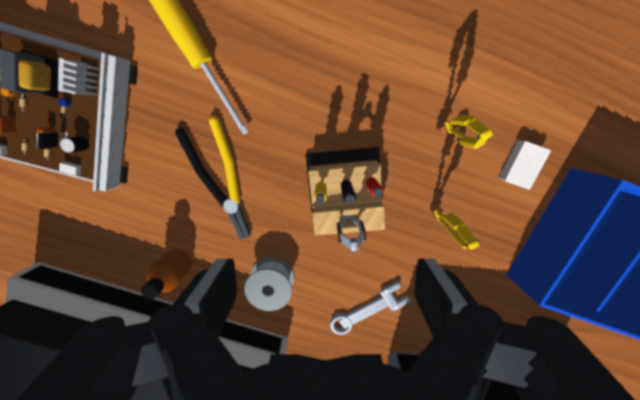

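The tweezers stand at ≈(350,235) in the wrist view, with the drivers at (320..374,188). The block's top face edge runs ≈(313,235)–(385,230). I'll zoom in.

```bash
python3 - <<'E'
import cv2
a=cv2.imread("pics/w1.png")[140:260,295:400]
cv2.imwrite("pics/w1c.png",cv2.resize(a,None,fx=5,fy=5,interpolation=cv2.INTER_CUBIC))
E
```

```text
(no output)
```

View pics/w1c.png

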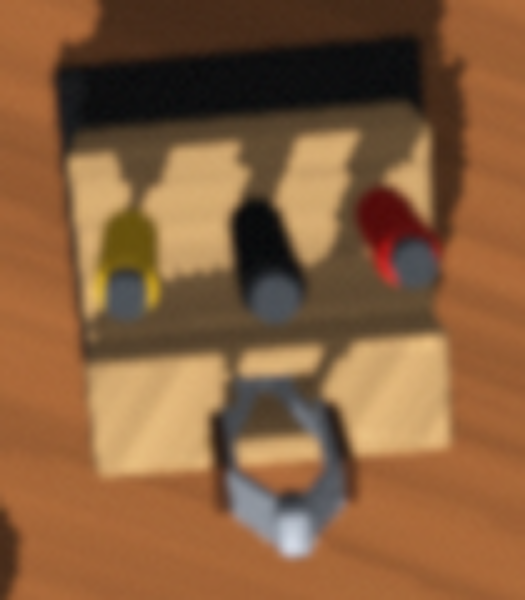

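```bash
python3 - <<'E'
from h import *
C=cam("wrist",env.get_state());T=cam("top");S=cam("scene")
P=lambda u,v,z:atz(C,295+u/5,140+v/5,z)
a,b=P(100,475,.051),P(450,440,.051);c,d=P(92,355,.051),P(443,335,.051)
ang=lambda a,b:(np.degrees(np.arctan2((b-a)[1],(b-a)[0])),np.linalg.norm(b-a))
print("front",a,b,ang(a,b));print("step",c,d,ang(c,d))
e,f=P(75,150,.051),P(432,120,.051);print("back",e,f,ang(e,f))
print("top",P(293,540,.119),"grips",P(282,455,.08))
l,r=P(222,455,.08),P(343,455,.08);print("plates",l,r,ang(l,r))
print(proj(C,[.539,.229,.119]))
for X,n in((T,"top"),(S,"scene")): print(n,proj(X,P(293,540,.119)))
E
```

```text
front [0.57331898 0.2078836  0.051     ] [0.5374174  0.28013212 0.051     ] (np.float64(116.42360546597881), np.float64(0.08067696358471625))
step [0.54648    0.19637903 0.051     ] [0.5147854  0.26860369 0.051     ] (np.float64(113.69347062948825), np.float64(0.07887298818030876))
back [0.5037348  0.17727285 0.051     ] [0.4710199  0.24710841 0.051     ] (np.float64(115.10102783658775), np.float64(0.07711854671281325))
top [0.54537482 0.23834033 0.119     ] grips [0.54400115 0.23892246 0.08      ]
plates [0.54835345 0.22713653 0.08      ] [0.53957701 0.25090296 0.08      ] (np.float64(110.2681118224072), np.float64(0.025335139622353946))
[346.72388018 238.82696684]
top [231.64181546 181.06914084]
scene [399.81978199 233.41125837]
```

```bash
python3 - <<'E'
from h import *
plan([.5445,.2385,.17],115,5,step=.035)
E
```

```text
[0.0098, 0.0176, 0.0286] [-0.37, 0.09, -4.75]
[0.0083, 0.0181, 0.0288] [0.0, -0.0, 0.0]
[0.006, 0.013, 0.0207] [0.0, 0.0, 0.0]
[0.0, 0.0, 0.0] [-0.0, -0.0, 0.0]
[0.0, 0.0, 0.0] [0.0, 0.0, 0.0]
left [0. 0. 0.]
```

Emit:
carry_out --moves '[0.4, 0.01, 0.0175, 0.0285, -0.4, 0.1, -4.8, 0.4, 0.0085, 0.018, 0.029, 0, 0, 0, 0.4, 0.006, 0.013, 0.021, 0, 0, 0, 0.4, 0, 0, 0, 0, 0, 0, 0.4, 0, 0, 0, 0, 0, 0]'

```text
clock: 2.02
tcp_pos: [0.5395, 0.2438, 0.1683]
orientation: [-0.001, 0.533, 0.846, -0.0]
wrist_force: [0.1, -0.1, 0.2]
finger_gap: 0.0596
```

```bash
python3 - <<'E'
from h import *
show();plan([.5445,.2385,.072],115,5,step=.035)
E
```

```text
t 2.02 p [0.5395 0.2438 0.1683] yaw 115.55 zax [-2.3e-03  8.0e-04 -1.0e+00] F [ 0.08 -0.06  0.16] M [-0.048  0.032 -0.014] gap 0.0596
[-0.0026, 0.0009, 0.0349] [-0.1, -0.1, 0.55]
[-0.0025, 0.0008, 0.0349] [0.0, 0.0, 0.0]
[-0.0019, 0.0006, 0.0265] [-0.0, -0.0, 0.0]
[0.0, 0.0, 0.0] [0.0, 0.0, 0.0]
[0.0, 0.0, 0.0] [-0.0, -0.0, 0.0]
left [0. 0. 0.]
```

Emit:
carry_out --moves '[0.4, -0.007, 0.0024, 0, -0.1, -0.1, 0.5, 0.4, 0, 0, 0.025, 0, 0, 0, 0.4, 0, 0, 0.03, 0, 0, 0, 0.4, 0, 0, 0.02, 0, 0, 0, 0.4, 0, 0, 0, 0, 0, 0]'

```text
clock: 2.65
tcp_pos: [0.5482, 0.2371, 0.0984]
orientation: [0.004, 0.538, 0.843, 0.004]
wrist_force: [-0.2, -0.2, -0.9]
finger_gap: 0.0597
```

```bash
python3 - <<'E'
from h import *
show();plan([.5445,.2385,.072],115,2,step=.035)
C=snap("wrist","w2.png",(215,170,415,320),4)
print(proj(C,[.5445,.2385,.119]))
E
```

```text
t 2.65 p [0.5482 0.2371 0.0984] yaw 114.87 zax [ 0.0108  0.0019 -0.9999] F [-0.19 -0.16 -0.85] M [-0.018  0.011 -0.015] gap 0.0597
[0.0029, -0.0031, 0.0264] [0.61, 0.16, -0.13]
[0.0, 0.0, 0.0] [-0.0, 0.0, -0.0]
left [0. 0. 0.]
[331.72248251 292.56130895]
```

View pics/w2.png

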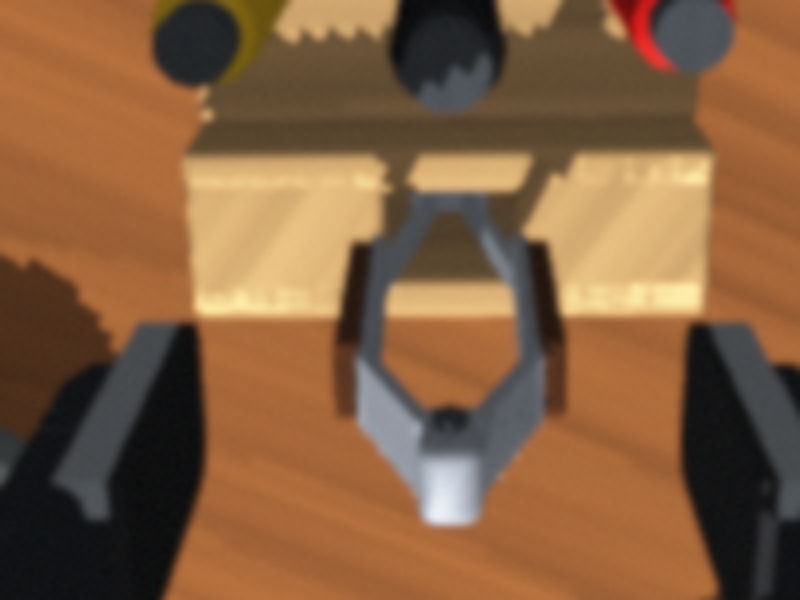

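The wrist view shows the tweezers centred between the fingers, with the plates at crop x 345 and 563 and the top at (450,490). Yaw is aligned with the stand.

Emit:
carry_out --moves '[0.4, 0.001, -0.003, 0.012, 0.6, 0.15, 0, 0.4, 0, 0, 0.01, 0, 0, 0, 0.4, 0, 0, 0, 0, 0, 0, 0.4, 0, 0, 0, 0, 0, 0, 0.4, 0, 0, 0, 0, 0, 0]'

```text
clock: 3.32
tcp_pos: [0.548, 0.2373, 0.0794]
orientation: [0.002, 0.538, 0.843, 0.002]
wrist_force: [0.1, -0.1, -0.1]
finger_gap: 0.0598
```

```bash
python3 - <<'E'
from h import *
show();plan([.545,.2371,.072],115,1,step=.035)
E
```

```text
t 3.33 p [0.548  0.2373 0.0794] yaw 114.85 zax [ 0.0063  0.0016 -1.    ] F [ 0.09 -0.12 -0.12] M [-0.017  0.05  -0.029] gap 0.0598
[0.0011, -0.0028, 0.0074] [0.37, 0.07, -0.15]
left [0. 0. 0.]
```

Emit:
carry_out --moves '[0.4, 0.001, -0.003, 0.006, 0.4, 0.1, -0.1, 0.4, 0, -0.002, 0.003, 0, 0, 0, 0.4, 0, 0, 0, 0, 0, 0, 0, 0, 0, 0, 0, 0, 0, -0.2, 0, 0, 0, 0, 0, 0]'

```text
clock: 3.95
tcp_pos: [0.5428, 0.2361, 0.07]
orientation: [-0.0, 0.538, 0.843, -0.0]
wrist_force: [-0.6, 0.3, 0.3]
finger_gap: 0.0337
```

```bash
python3 - <<'E'
from h import *
show();plan([.545,.2371,.072],115,1,step=.035)
E
```

```text
t 3.95 p [0.5428 0.2361 0.07  ] yaw 114.96 zax [-9.e-04  2.e-04 -1.e+00] F [-0.58  0.29  0.28] M [ 0.004  0.007 -0.002] gap 0.0337
[-0.0, 0.0024, -0.002] [-0.04, -0.03, -0.04]
left [0. 0. 0.]
```

Emit:
carry_out --moves '[-0.2, 0, 0.0015, -0.0015, 0, 0, 0, -0.3, 0, 0, 0, 0, 0, 0, -0.36, 0, 0, 0, 0, 0, 0, -0.38, 0, 0, 0, 0, 0, 0, -0.38, 0, 0, 0, 0, 0, 0]'

```text
clock: 4.58
tcp_pos: [0.5444, 0.2368, 0.0717]
orientation: [-0.0, 0.538, 0.843, -0.0]
wrist_force: [-0.4, -0.2, 0.1]
finger_gap: 0.0266
```

```bash
python3 - <<'E'
from h import *
show();plan([.545,.2371,.16],115,1,step=.035)
E
```

```text
t 4.58 p [0.5444 0.2368 0.0717] yaw 114.96 zax [-5.e-04  3.e-04 -1.e+00] F [-0.44 -0.2   0.14] M [-0.078  0.009  0.007] gap 0.0266
[0.0, 0.0002, -0.035] [-0.02, -0.03, -0.04]
left [0.0003 0.0002 0.0533]
```

Emit:
carry_out --moves '[-0.38, 0, 0, -0.01, 0, 0, 0, -0.38, 0, 0, -0.02, 0, 0, 0, -0.38, 0, 0, -0.03, 0, 0, 0, -0.38, 0, 0, -0.03, 0, 0, 0, -0.4, 0, 0, -0.01, 0, 0, 0]'

```text
clock: 5.2
tcp_pos: [0.5441, 0.2367, 0.1758]
orientation: [-0.001, 0.538, 0.843, -0.0]
wrist_force: [1.0, 0.1, 0.3]
finger_gap: 0.0263
```

```bash
python3 - <<'E'
from h import *
show()
snap("wrist","w3.png",(165,170,465,395),2)
st=env.get_state()
s=cv2.imread("pics/w3.png")
cv2.imwrite("pics/w3.png",s)
plan([.48,-.06,.19],93,10,step=.045)
E
```

```text
t 5.2 p [0.5441 0.2367 0.1758] yaw 114.96 zax [-1.4e-03  1.0e-04 -1.0e+00] F [1.02 0.14 0.31] M [-0.009 -0.022  0.001] gap 0.0263
[-0.0358, -0.0272, -0.002] [-0.02, -0.01, 10.5]
[-0.0402, -0.0202, -0.002] [-0.02, -0.01, 10.5]
[-0.0432, -0.0125, -0.002] [-0.0, -0.0, 0.96]
[-0.0434, -0.0118, -0.002] [0.0, -0.0, 0.0]
[-0.0434, -0.0118, -0.002] [-0.0, 0.0, 0.0]
[-0.0434, -0.0118, -0.002] [0.0, 0.0, 0.0]
[-0.0327, -0.0089, -0.0015] [0.0, 0.0, 0.0]
[0.0, 0.0, 0.0] [0.0, 0.0, 0.0]
[0.0, 0.0, 0.0] [0.0, 0.0, 0.0]
[0.0, 0.0, 0.0] [0.0, 0.0, 0.0]
left [0. 0. 0.]
```

View pics/w3.png

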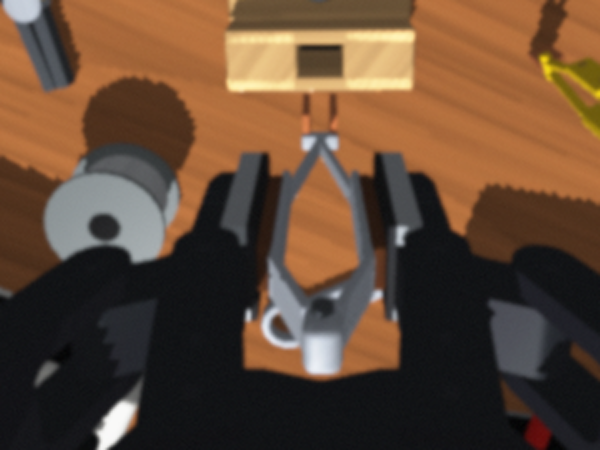

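The tweezers are held straight, with the copper jaws slightly open at crop (306..334,130). The pocket is empty behind them.

```bash
python3 - <<'E'
from h import *
C=cam("wrist",env.get_state());_,r,c=C
h=env.calibration("wrist")["hand_eye"]
st=env.get_state();q=st["orientation"];m=R.from_quat(np.r_[q[1:],q[0]]).as_matrix()
for z in(-.047,.048,.066):print(z,proj(C,st["tcp_pos"]+m@[0,0,z]), (proj(C,st["tcp_pos"]+m@[0,0,z])-[165,170])*2)
plan([.605,-.09,.19],93,10,step=.045)
E
```

```text
-0.047 [324.94312462 344.46960207] [319.88624924 348.93920414]
0.048 [325.09531067 233.43217849] [320.19062134 126.86435698]
0.066 [325.10941121 223.14418992] [320.21882243 106.28837984]
[-0.0435, -0.0112, -0.0019] [-0.02, -0.01, 10.5]
[-0.0449, -0.0031, -0.0019] [-0.02, -0.01, 10.5]
[-0.0447, 0.0051, -0.0019] [-0.0, -0.0, 0.96]
[-0.0446, 0.0059, -0.0019] [0.0, -0.0, 0.0]
[-0.0446, 0.0059, -0.0019] [-0.0, 0.0, 0.0]
[-0.0446, 0.0059, -0.0019] [0.0, 0.0, 0.0]
[-0.0446, 0.0059, -0.0019] [0.0, 0.0, 0.0]
[-0.0174, 0.0023, -0.0007] [0.0, 0.0, 0.0]
[0.0, 0.0, 0.0] [0.0, 0.0, 0.0]
[0.0, 0.0, 0.0] [0.0, 0.0, 0.0]
left [0. 0. 0.]
```

Emit:
carry_out --moves '[-0.4, -0.03, -0.008, -0.002, 0, 0, 7, -0.4, -0.044, -0.005, -0.002, 0, 0, 7, -0.4, -0.045, 0.003, -0.002, 0, 0, 7, -0.4, -0.045, 0.0055, -0.002, 0, 0, 1, -0.4, -0.045, 0.006, -0.002, 0, 0, 0]'

```text
clock: 5.88
tcp_pos: [0.5843, 0.0277, 0.1817]
orientation: [-0.003, 0.691, 0.723, -0.002]
wrist_force: [0.6, 0.3, 0.4]
finger_gap: 0.0262
```

```bash
python3 - <<'E'
from h import *
show();plan([.605,-.09,.19],93,5,step=.045)
E
```

```text
t 5.88 p [0.5843 0.0277 0.1817] yaw 92.65 zax [-6.3e-03  8.0e-04 -1.0e+00] F [0.65 0.31 0.43] M [ 0.045 -0.019 -0.042] gap 0.0262
[-0.0445, 0.0057, -0.0032] [-0.36, -0.06, -0.35]
[-0.0446, 0.0055, -0.0031] [0.0, -0.0, 0.0]
[-0.0295, 0.0036, -0.0021] [-0.0, -0.0, 0.0]
[0.0, 0.0, 0.0] [0.0, 0.0, 0.0]
[0.0, 0.0, 0.0] [0.0, 0.0, 0.0]
left [0. 0. 0.]
```

Emit:
carry_out --moves '[-0.4, -0.044, 0.0055, -0.003, -0.4, 0, -0.3, -0.4, -0.042, 0.0055, -0.003, 0, 0, 0, -0.4, -0.02, 0.0035, -0.002, 0, 0, 0, -0.4, -0.005, 0, 0, 0, 0, 0, -0.4, 0, 0, 0, 0, 0, 0]'

```text
clock: 6.5
tcp_pos: [0.6025, -0.0875, 0.1846]
orientation: [-0.004, 0.69, 0.724, -0.001]
wrist_force: [-0.2, 0.1, -0.6]
finger_gap: 0.0264
```

```bash
python3 - <<'E'
from h import *
show()
C=snap("wrist","w4.png",(225,60,425,260),3)
print(proj(C,[.567,-.0917,.06]),env.get_state()["clock"])
E
```

```text
t 6.5 p [ 0.6025 -0.0875  0.1846] yaw 92.74 zax [-0.0062  0.0037 -1.    ] F [-0.21  0.13 -0.6 ] M [-0.044  0.018 -0.027] gap 0.0264
[321.47974811 158.66958563] 6.55
```

View pics/w4.png

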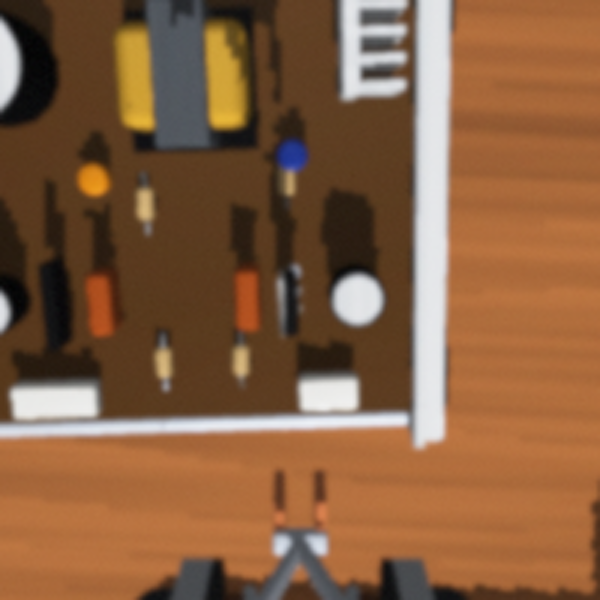

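The transistor (dark package with a metallic strip) is at crop (290,302), i.e. pixel ≈(321.7,160.7). The film capacitor (246,300) and round capacitor (357,298) are on its two sides. The jaw tips are at crop (279/319,470).

```bash
python3 - <<'E'
from h import *
C=cam("wrist",env.get_state())
P=lambda u,v,z:atz(C,225+(u-1)/3,60+(v-1)/3,z)
ang=lambda a,b:np.degrees(np.arctan2((b-a)[1],(b-a)[0])).round(2)
print("front edge",ang(P(0,432,.04),P(410,418,.04)),"right outer",ang(P(443,440,.04),P(449,20,.04)),"inner",ang(P(413,420,.04),P(415,10,.04)))
print("blk edges white",ang(P(12,418,.04),P(99,415,.04)),"film",ang(P(235,332,.049),P(235,272,.049)))
t=P(289.5,303,.063);print("transistor top",t, "film c",P(247,302,.049),"round c",P(357,299,.053),"rect",P(52,310,.053))
im=cv2.imread("pics/w4.png")
im=cv2.resize(im,(200,200),interpolation=cv2.INTER_AREA).astype(int)
for r in range(84,118,1): print(60+r,im[r,86:106].sum(1)//3)
E
```

```text
front edge 94.72 right outer -175.48 inner -175.51
blk edges white 94.74 film -178.46
transistor top [ 0.56818449 -0.09154615  0.063     ] film c [ 0.57073015 -0.10390329  0.049     ] round c [ 0.56773434 -0.07235158  0.053     ] rect [ 0.57502344 -0.15940236  0.053     ]
144 [57 60 59 59 59 50 37 31 31 30 33 42 53 59 60 60 61 59 59 60]
145 [53 58 58 59 57 50 38 31 30 29 32 42 53 58 61 60 59 59 60 61]
146 [52 58 60 59 56 50 37 30 29 30 34 45 57 61 61 60 60 60 61 60]
147 [52 57 59 58 57 50 37 30 30 32 42 59 74 73 65 61 61 61 59 58]
148 [ 50  56  58  58  56  48  38  33  33  37  54  82 104  99  77  62  60  60
  59  60]
149 [ 50  56  57  58  56  48  42  41  37  40  56  91 121 121  92  66  60  59
  59  59]
150 [ 53  55  58  59  54  51  53  54  47  36  42  72 111 125  99  71  61  60
  60  59]
151 [ 56  55  59  60  58  59  66  70  58  35  24  47  88 110  93  70  61  61
  60  59]
152 [59 55 59 60 60 67 84 93 75 41 21 33 65 87 79 65 59 59 61 60]
153 [ 60  57  58  59  62  76 106 124  99  53  23  26  45  62  64  61  60  60
  60  61]
154 [ 61  58  59  59  63  81 120 143 117  63  28  25  37  55  
[... 1073 characters left out ...]
 87 86 56 28 24 28 40 52 59 59 60 60 59]
168 [71 61 58 59 59 61 70 82 79 53 29 23 27 39 53 58 59 59 59 59]
169 [70 63 58 58 60 61 69 78 75 51 29 25 28 40 52 58 59 60 59 59]
170 [65 62 59 58 60 60 66 75 74 53 31 27 32 42 54 59 59 59 60 60]
171 [61 59 59 60 58 60 66 76 75 58 41 36 41 48 56 60 59 60 60 60]
172 [60 60 58 61 60 60 65 73 75 62 50 48 50 51 55 56 58 58 60 61]
173 [60 59 58 60 60 60 61 65 67 62 57 55 53 50 50 51 54 56 57 58]
174 [59 59 60 60 59 60 60 62 62 60 59 58 51 43 39 42 46 49 49 51]
175 [60 60 60 60 60 61 61 62 60 60 61 58 51 38 31 33 34 36 38 41]
176 [60 60 61 61 59 60 61 61 60 60 59 57 50 37 29 28 29 28 29 31]
177 [61 60 61 62 60 59 59 60 61 60 59 58 49 38 30 29 28 27 28 29]
```

```bash
python3 - <<'E'
from h import *
C=cam("wrist",env.get_state())
for z in (.057,.063,.069): print(atz(C,320.5,161.3,z).round(4))
t=atz(C,320.5,161.3,.063)
im=cv2.imread("pics/w4.png")
im=cv2.resize(im,(200,200),interpolation=cv2.INTER_AREA).astype(int)
for r in range(155,180,3): print(60+r,im[r,88:112].sum(1)//3)
plan([t[0],t[1],.16],94.6,5,step=.02)
E
```

```text
[ 0.5697 -0.0921  0.057 ]
[ 0.5687 -0.0921  0.063 ]
[ 0.5678 -0.092   0.069 ]
215 [116 117 114 113 109 111 113 115 115 115 116 115 116 116 115 116 112 111
 111 111 114 116 115 115]
218 [118 116 109  91  71  67  82 103 113 116 114 114 114 113 112 104  91  71
  63  72  91 106 112 113]
221 [117 115 104  85  66  63  76  99 113 117 117 118 119 118 116 109  91  70
  62  70  92 109 118 118]
224 [116 114 103  83  64  61  75  98 112 117 117 116 117 118 117 109  91  69
  59  65  86 108 117 120]
227 [116 114 106  88  68  64  77  98 113 118 118 119 119 118 117 110  98  91
  93 100 106 115 119 119]
230 [115 116 114 108 103 101 100 105 112 116 118 118 118 117 115 113 109 118
 134 139 133 123 119 119]
233 [117 116 115 119 126 128 122 112 111 114 114 115 114 114 114 109 101 101
 112 122 126 119 115 114]
236 [124 122 115 103  91  88  90  92  95  96  96  96  97  98  98  99  98 101
 107 114 119 120 121 123]
239 [119 123 138 162 184 193 192 179 149 111  89  84  92 121 157 182 192 195
 195 190 172 141 123 118]
[-0.0016, -0.0161, 0.0118] [-0.34, -0.23, -1.83]
[-0.001, -0.0162, 0.0117] [0.0, 0.0, -0.0]
[-0.0001, -0.0017, 0.0012] [-0.0, -0.0, -0.0]
[0.0, 0.0, 0.0] [-0.0, 0.0, -0.0]
[0.0, 0.0, 0.0] [-0.0, 0.0, -0.0]
left [0. 0. 0.]
```

Emit:
carry_out --moves '[-0.4, -0.001, -0.012, 0.009, -0.3, -0.2, -1.8, -0.41, -0.001, -0.012, 0.009, 0, 0, 0, -0.42, 0, -0.007, 0.004, 0, 0, 0, -0.43, 0, 0, 0, 0, 0, 0, -0.43, 0, 0, 0, 0, 0, 0]'

```text
clock: 7.18
tcp_pos: [0.571, -0.0852, 0.1627]
orientation: [-0.0, 0.675, 0.738, 0.001]
wrist_force: [0.2, -0.0, -0.7]
finger_gap: 0.0266
```

```bash
python3 - <<'E'
from h import *
show();plan([.5685,-.0917,.15],94.6,1,step=.03)
E
```

```text
t 7.17 p [ 0.571  -0.0852  0.1627] yaw 95.1 zax [ 3.0e-04  1.6e-03 -1.0e+00] F [ 0.22 -0.04 -0.7 ] M [-0.024  0.005  0.059] gap 0.0266
[-0.0063, -0.0031, 0.0127] [0.03, -0.09, 0.5]
left [0. 0. 0.]
```

Emit:
carry_out --moves '[-0.42, -0.006, -0.003, 0.006, 0, -0.1, 0.4, -0.42, 0, 0, 0.003, 0, 0, 0, -0.42, 0, 0, 0, 0, 0, 0, -0.42, 0, 0, 0, 0, 0, 0, -0.42, 0, 0, 0, 0, 0, 0]' --squeeze 30

```text
clock: 7.8
tcp_pos: [0.5695, -0.0922, 0.1534]
orientation: [0.001, 0.678, 0.735, 0.0]
wrist_force: [-0.5, -0.6, -0.2]
finger_gap: 0.0253
```

```bash
python3 - <<'E'
from h import *
show();plan([.5685,-.0917,.15],94.6,1,step=.03)
E
```

```text
t 7.8 p [ 0.5695 -0.0922  0.1534] yaw 94.66 zax [ 1.6e-03 -6.0e-04 -1.0e+00] F [-0.5  -0.6  -0.19] M [ 0.007  0.017 -0.057] gap 0.0253
[0.0006, -0.001, 0.0034] [0.09, 0.04, 0.06]
left [0. 0. 0.]
```

Emit:
carry_out --moves '[-0.43, 0.0005, -0.001, 0.002, 0, 0, 0, -0.43, 0, 0, 0, 0, 0, 0, -0.43, 0, 0, 0, 0, 0, 0, -0.43, 0, 0, 0, 0, 0, 0, -0.43, 0, 0, 0, 0, 0, 0]'

```text
clock: 8.43
tcp_pos: [0.5685, -0.0917, 0.1515]
orientation: [0.001, 0.678, 0.735, 0.0]
wrist_force: [1.0, 0.9, -0.5]
finger_gap: 0.0248
```

```bash
python3 - <<'E'
from h import *
show()
C=snap("wrist","w5.png",(275,160,375,260),6)
st=env.get_state();print(st["clock"])
for z in(.057,.063,.069):print(proj(C,[.5685,-.0921,z]))
E
```

```text
t 8.43 p [ 0.5685 -0.0917  0.1515] yaw 94.67 zax [ 1.9e-03 -6.0e-04 -1.0e+00] F [ 0.97  0.88 -0.47] M [0.014 0.018 0.039] gap 0.0248
8.475
[324.61597584 209.6983446 ]
[324.59252538 212.24091718]
[324.56789127 214.91182642]
```

View pics/w5.png

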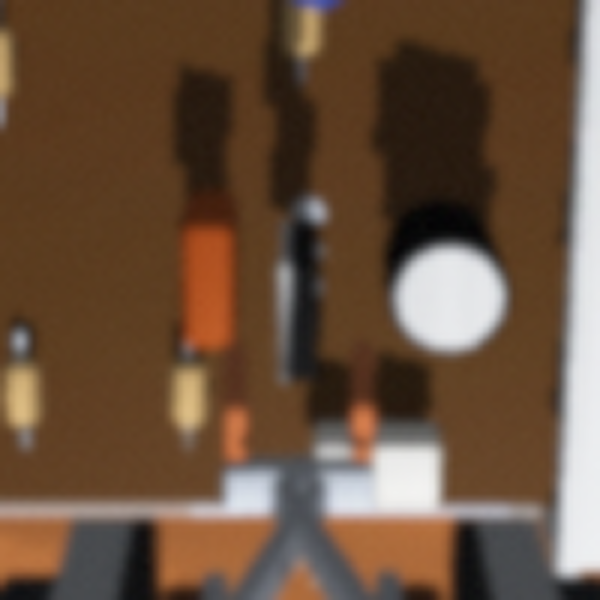

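```bash
python3 - <<'E'
from h import *
C5=cam("wrist",env.get_state())
st=dict(tcp_pos=np.array([.6025,-.0875,.1846]),orientation=np.array([-.0035,.690,.724,-.001]))
# rebuild w4 orientation from yaw 92.74, zax
z=np.array([-.0062,.0037,-1]);z/=np.linalg.norm(z);a=np.radians(92.74);x=np.array([np.cos(a),np.sin(a),0]);x-=z*(x@z);x/=np.linalg.norm(x)
q=R.from_matrix(np.c_[x,np.cross(z,x),z]).as_quat();st["orientation"]=np.r_[q[3],q[:3]]
C4=cam("wrist",st)
p=tri([(C4,321.3,171.7),(C5,324.9,223.2)]);print("+x top end",p,proj(C4,p),proj(C5,p))
for C,u,v,n in((cam("top"),381.3,174,"t"),): print(proj(C,p))
im=cv2.resize(cv2.imread("pics/w5.png"),(100,100),interpolation=cv2.INTER_AREA).astype(int)
for r in range(44,76,2): print(160+r,im[r,36:64].sum(1)//3)
E
```

```text
+x top end [ 0.57748516 -0.09124736  0.06252017] [321.44668146 171.68374885] [324.73924377 223.21245366]
[380.78493768 169.23971709]
204 [ 98  90  76  62  61  62  63  63  66  81 112 126  95  47  20  22  32  50
  59  63  63  63  61  61  63  62  60  51]
206 [ 97  92  78  63  60  63  63  63  68  89 131 151 119  62  31  29  45  60
  64  63  63  62  62  63  63  64  61  52]
208 [ 98  93  77  63  61  62  63  64  67  85 123 142 112  59  30  32  50  66
  69  65  64  65  64  64  63  63  63  59]
210 [102  96  79  65  62  63  63  64  67  83 117 131  99  53  29  25  32  46
  59  64  64  65  64  63  62  63  64  62]
212 [103  96  79  64  62  64  64  65  67  82 108 118  86  44  26  26  31  44
  58  64  65  64  65  65  64  65  65  64]
214 [106  97  81  68  65  65  64  64  67  78 101 107  75  39  26  28  34  47
  60  64  64  65  65  64  64  65  66  65]
216 [102  92  79  65  62  63  65  65  69  79  97  98  69  38  27  29  36  49
  60  64  66  67  64  63  62  63  65  66]
218 [77 69 62 57 59 63 65 66 69 77 90 90 64 36 27 30 38 49 58 62 63 63 60 58
 56 57 58 54]
220 [63 59 57 55 59 60 64 65 68 74 83 79 56 35 29 28 29 31 35 38 43 49 52 54
 56 55 49 38]
222 [64 59 55 55 58 62 65 68 68 75 87 86 64 43 36 34 29 24 24 26 28 32 42 50
 54 51 41 32]
224 [62 59 56 55 59 62 66 68 68 70 77 79 72 62 55 43 32 28 26 27 27 32 41 50
 52 49 39 29]
226 [66 61 61 62 62 65 66 68 68 69 68 67 69 66 56 40 28 26 26 28 27 32 45 59
 63 57 44 32]
228 [ 72  83  97 102  95  80  70  69  69  70  68  68  68  65  56  40  30  29
  29  31  32  43  73 100 111 102  76  46]
230 [ 78  99 122 130 118  91  74  69  70  69  70  69  70  69  62  55  54  63
  67  68  69  78  98 125 136 129 105  81]
232 [ 78 100 122 124 107  82  71  70  70  70  71  70  70  71  71  75  86  97
 102 103 103 101 104 113 122 123 113 105]
234 [ 78 100 121 121 102  81  72  71  70  72  73  72  73  72  75  88 117 149
 165 168 165 155 134 116 115 129 152 171]
```

The view shows the jaws (crop centres 235 and 364, mid 299.5) straddling the transistor (277–318, mid ≈298) with clear gaps to both capacitors. The triangulated top edge is about 30 mm above the board. Now I'll descend partway.

Emit:
carry_out --moves '[-0.43, -0.0003, 0.0005, 0.005, 0, 0, 0, -0.43, 0, 0, 0.007, 0, 0, 0, -0.43, 0, 0, 0.007, 0, 0, 0, -0.43, 0, 0, 0.004, 0, 0, 0, -0.43, 0, 0, 0, 0, 0, 0]'

```text
clock: 9.1
tcp_pos: [0.5687, -0.0918, 0.1261]
orientation: [0.0, 0.678, 0.735, 0.0]
wrist_force: [-0.5, 0.3, -0.5]
finger_gap: 0.0246
```

```bash
python3 - <<'E'
from h import *
show();plan([.5693,-.092,.12],94.6,1,step=.03)
E
```

```text
t 9.1 p [ 0.5687 -0.0918  0.1261] yaw 94.67 zax [ 7.e-04 -3.e-04 -1.e+00] F [-0.45  0.32 -0.46] M [-0.009 -0.026 -0.001] gap 0.0246
[-0.0002, 0.0006, 0.0061] [0.04, 0.02, 0.07]
left [0. 0. 0.]
```

```bash
python3 - <<'E'
from h import *
C=snap("wrist","w6.png",(275,180,375,260),7)
E
```

```text
(no output)
```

View pics/w6.png

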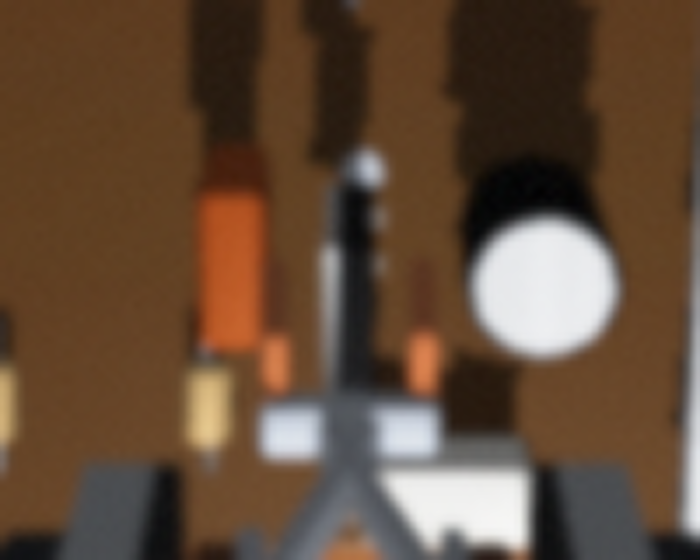

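Both jaws (crop 276 and 424, mid 350) are clear of the film and round capacitors. The transistor mid is ≈347, about 0.35 mm to the −x side of the tool frame, so I'll nudge and lower.

Emit:
carry_out --moves '[-0.42, -0.0006, 0.0006, 0.002, 0, 0, 0, -0.42, 0, 0, 0.003, 0, 0, 0, -0.42, 0, 0, 0.003, 0, 0, 0, -0.42, 0, 0, 0, 0, 0, 0, -0.42, 0, 0, 0, 0, 0, 0]'

```text
clock: 9.78
tcp_pos: [0.5699, -0.0926, 0.1184]
orientation: [0.001, 0.678, 0.735, 0.0]
wrist_force: [0.4, -0.6, -0.4]
finger_gap: 0.0249
```

```bash
python3 - <<'E'
from h import *
show()
E
```

```text
t 9.78 p [ 0.5699 -0.0926  0.1184] yaw 94.67 zax [ 2.e-03 -7.e-04 -1.e+00] F [ 0.41 -0.6  -0.38] M [ 0.055 -0.002 -0.03 ] gap 0.0249
```

Emit:
carry_out --moves '[-0.42, 0.0004, 0, 0.002, 0, 0, 0, -0.42, 0, 0, 0.002, 0, 0, 0, -0.42, 0, 0, 0.001, 0, 0, 0, -0.42, 0, 0, 0, 0, 0, 0, -0.42, 0, 0, 0, 0, 0, 0]'

```text
clock: 10.4
tcp_pos: [0.5704, -0.0922, 0.1138]
orientation: [0.002, 0.678, 0.735, 0.001]
wrist_force: [0.1, 0.4, 0.3]
finger_gap: 0.0246
```

```bash
python3 - <<'E'
from h import *
show();snap("wrist","w7.png",(275,180,375,260),7)
im=cv2.resize(cv2.imread("pics/w7.png"),(100,80),interpolation=cv2.INTER_AREA).astype(int)
for r in range(26,62,2): print(180+r,im[r,36:64].sum(1)//3)
E
```

```text
t 10.4 p [ 0.5704 -0.0922  0.1138] yaw 94.67 zax [ 3.5e-03 -9.0e-04 -1.0e+00] F [0.13 0.39 0.32] M [ 0.035  0.062 -0.024] gap 0.0246
206 [ 40  44  52  63  68  67  68  66  62  53  50  49  55  66  83 109 151 185
 182 144  99  74  69  69  68  68  68  68]
208 [ 41  44  51  63  68  68  68  69  68  68  70  71  72  70  70  83 118 149
 152 124  90  71  69  70  70  69  69  69]
210 [54 47 52 62 68 67 68 68 69 70 75 78 70 48 28 21 30 44 57 67 69 70 69 69
 68 69 69 69]
212 [78 58 53 62 68 68 69 70 70 72 77 82 72 44 19 10 16 35 64 82 78 71 69 68
 70 69 70 69]
214 [79 59 54 63 69 70 69 70 69 71 77 81 70 41 18 11 18 43 75 92 85 73 69 69
 69 69 70 69]
216 [69 54 54 61 65 69 70 71 70 71 78 81 69 42 16 10 12 26 49 67 71 70 68 66
 64 65 68 70]
218 [68 55 58 58 62 66 69 70 70 73 80 85 72 42 17 11 13 24 48 67 72 70 64 60
 59 61 66 68]
220 [80 65 59 59 61 66 68 70 70 75 85 92 78 47 21 16 25 41 71 93 86 72 64 61
 60 62 67 70]
222 [95 76 63 60 61 65 70 70 70 75 84 91 80 47 19 15 20 33 58 78 77 71 64 60
 60 60 64 68]
224 [97 77 63 59 62 66 69 71 71 74 84 91 78 46 19 13 12 22 39 59 70 70 66 60
 60 61 66 71]
2
[... 250 characters left out ...]
132 139 125  97  76  72  73  78  84  89  75  44  18  10  11  20
  41  61  73  81 105 132 145 138 113  87]
232 [107 114 132 138 126  98  77  74  74  79  89  96  83  49  21  12  13  22
  42  63  74  83 105 133 144 136 112  85]
234 [ 87  94 109 115 105  88  78  76  78  89 111 129 111  70  39  33  33  35
  47  59  65  74  91 110 123 122 102  82]
236 [ 77  79  82  85  86  87  89  89  90  92  97 101  94  83  78  78  77  80
  80  83  84  84  85  88  91  92  83  67]
238 [ 91 122 151 164 167 168 168 165 155 137 116  99  90  91  91  91  98 112
 136 156 164 165 164 164 160 143 105  60]
240 [106 156 202 220 221 222 221 218 202 166 121  95  88  89  91  89  95 120
 165 203 219 221 220 221 218 196 142  77]
```

Emit:
carry_out --moves '[-0.42, 0, -0.0005, 0.001, 0.2, 0, 0, -0.42, 0, 0, 0.001, 0, 0, 0, -0.42, 0, 0, 0.0005, 0, 0, 0, -0.42, 0, 0, 0, 0, 0, 0, -0.42, 0, 0, 0, 0, 0, 0]'

```text
clock: 11.08
tcp_pos: [0.5698, -0.0921, 0.1109]
orientation: [0.0, 0.678, 0.735, -0.0]
wrist_force: [1.2, 0.6, 1.2]
finger_gap: 0.025
```

```bash
python3 - <<'E'
from h import *
show()
E
```

```text
t 11.07 p [ 0.5698 -0.0921  0.1109] yaw 94.68 zax [-5.e-04 -7.e-04 -1.e+00] F [1.19 0.61 1.2 ] M [0.091 0.023 0.012] gap 0.025
```

Emit:
carry_out --moves '[-0.42, 0, 0, 0.0005, 0, 0, 0, -0.42, 0, 0, 0, 0, 0, 0, -0.42, 0, 0, 0, 0, 0, 0, -0.42, 0, 0, 0, 0, 0, 0, -0.42, 0, 0, 0, 0, 0, 0]'

```text
clock: 11.7
tcp_pos: [0.57, -0.0921, 0.1108]
orientation: [0.0, 0.678, 0.735, -0.0]
wrist_force: [0.5, 0.7, 1.6]
finger_gap: 0.0245
```

Emit:
carry_out --moves '[-0.42, 0, 0, 0.0005, 0, 0, 0, -0.42, 0, 0, 0, 0, 0, 0, -0.42, 0, 0, 0, 0, 0, 0, -0.42, 0, 0, 0, 0, 0, 0, -0.42, 0, 0, 0, 0, 0, 0]'

```text
clock: 12.32
tcp_pos: [0.5702, -0.0921, 0.1106]
orientation: [0.001, 0.678, 0.735, -0.0]
wrist_force: [0.1, 0.4, 2.1]
finger_gap: 0.025
```

Emit:
carry_out --moves '[-0.42, 0, -0.0004, 0.0006, 0, 0, 0, -0.42, 0, 0, 0, 0, 0, 0, -0.42, 0, 0, 0, 0, 0, 0, -0.42, 0, 0, 0, 0, 0, 0, -0.42, 0, 0, 0, 0, 0, 0]'

```text
clock: 12.95
tcp_pos: [0.5701, -0.0922, 0.1105]
orientation: [0.001, 0.678, 0.735, 0.0]
wrist_force: [-0.1, 0.7, 3.5]
finger_gap: 0.025
```

```bash
python3 - <<'E'
from h import *
show();f=[]
for i in range(4):
    env.read_camera("wrist");s=env.get_state();f.append(s["wrist_force"])
print(np.mean(f,0))
snap("wrist","w8.png",(275,180,375,260),7)
im=cv2.resize(cv2.imread("pics/w8.png"),(100,80),interpolation=cv2.INTER_AREA).astype(int)
for r in range(48,64,2): print(180+r,im[r,36:64].sum(1)//3)
E
```

```text
t 12.95 p [ 0.5701 -0.0922  0.1105] yaw 94.68 zax [ 0.0017 -0.0011 -1.    ] F [-0.14  0.68  3.55] M [0.12  0.062 0.004] gap 0.025
[-0.17771892  0.51834483  2.62435184]
228 [ 98  98 111 120 115  98  81  73  73  78  85  85  66  37  16  12  12  17
  37  58  71  78  96 117 129 132 122  97]
230 [105 114 134 141 132 111  87  75  74  78  84  85  66  37  17  11  11  19
  36  56  69  81 104 131 148 149 135 103]
232 [107 113 132 141 137 120  94  77  76  79  85  84  65  36  16  12  13  22
  40  61  73  84 108 135 148 148 133 102]
234 [105 106 116 117 117 109  91  79  76  79  83  81  66  43  30  28  28  35
  51  68  76  84  99 118 131 137 126  99]
236 [ 93 101 110 110 108 104  95  89  87  86  86  86  82  79  76  74  73  73
  76  83  87  89  92  98 107 117 111  91]
238 [ 87 114 144 161 166 165 164 163 157 140 111  93  91  91  92  90  91  99
 122 149 161 163 163 164 164 157 135  98]
240 [ 94 138 187 213 221 220 220 219 209 179 129  94  87  91  92  90  89 106
 149 192 215 220 220 221 220 210 176 109]
242 [ 98 144 195 223 229 230 230 228 217 183 131  96  85  86  86  86  89 106
 147 192 221 230 231 231 229 219 180 108]
```

Gentle contact is felt (~3 N, well under 8 N). The jaw mid column is 13.9 and the transistor mid 13.8, so it is centred. I'll let the jaws close slowly while watching the lateral force.

Emit:
carry_out --moves '[-0.41, 0, 0, 0, 0, 0, 0, -0.4, 0, 0, 0, 0, 0, 0, -0.39, 0, 0, 0, 0, 0, 0, -0.38, 0, 0, 0, 0, 0, 0, -0.375, 0, 0, 0, 0, 0, 0]'

```text
clock: 13.82
tcp_pos: [0.5703, -0.0922, 0.1107]
orientation: [0.001, 0.678, 0.735, 0.0]
wrist_force: [-0.7, 1.0, 3.6]
finger_gap: 0.0265
```

```bash
python3 - <<'E'
from h import *
show();f=[]
for i in range(4):
    env.read_camera("wrist");s=env.get_state();f.append(np.r_[s["wrist_force"],s["ft_torque"]])
print(np.mean(f,0).round(3));show()
E
```

```text
t 13.82 p [ 0.5703 -0.0922  0.1107] yaw 94.68 zax [ 0.0021 -0.0011 -1.    ] F [-0.67  1.03  3.59] M [ 0.308  0.123 -0.047] gap 0.0265
[-0.338  1.001  3.841  0.339  0.088 -0.029]
t 14.03 p [ 0.5703 -0.0923  0.1107] yaw 94.68 zax [ 0.0022 -0.0013 -1.    ] F [-0.07  0.98  3.05] M [ 0.376  0.088 -0.022] gap 0.0265
```

Force and moment show about 1 N pushing the tool to +y, so I'll shift about 0.4 mm that way before the final closing.

Emit:
carry_out --moves '[-0.375, 0.0005, 0, 0, 0, 0, 0, -0.375, 0, 0, 0, 0, 0, 0, -0.375, 0, 0, 0, 0, 0, 0, -0.375, 0, 0, 0, 0, 0, 0, -0.375, 0, 0, 0, 0, 0, 0]'

```text
clock: 14.65
tcp_pos: [0.5703, -0.0919, 0.1107]
orientation: [0.001, 0.678, 0.735, 0.0]
wrist_force: [0.3, 1.4, 3.2]
finger_gap: 0.0265
```

```bash
python3 - <<'E'
from h import *
show();f=[]
for i in range(4):
    env.read_camera("wrist");s=env.get_state();f.append(np.r_[s["wrist_force"],s["ft_torque"]])
print(np.mean(f,0).round(3));show()
E
```

```text
t 14.65 p [ 0.5703 -0.0919  0.1107] yaw 94.67 zax [ 0.0021 -0.0017 -1.    ] F [0.27 1.37 3.24] M [ 0.219  0.094 -0.042] gap 0.0265
[-0.23   1.172  3.508  0.232  0.063 -0.008]
t 14.85 p [ 0.5703 -0.0919  0.1107] yaw 94.67 zax [ 0.0022 -0.0017 -1.    ] F [-0.18  0.02  3.62] M [ 0.211  0.057 -0.015] gap 0.0267
```

Emit:
carry_out --moves '[-0.375, 0.0004, -0.0002, 0, 0.1, -0.1, 0, -0.375, 0, 0, 0, 0, 0, 0, -0.375, 0, 0, 0, 0, 0, 0, -0.375, 0, 0, 0, 0, 0, 0, -0.375, 0, 0, 0, 0, 0, 0]'

```text
clock: 15.48
tcp_pos: [0.5702, -0.0917, 0.1107]
orientation: [0.002, 0.678, 0.735, -0.001]
wrist_force: [-0.3, 0.8, 3.7]
finger_gap: 0.0265
```

```bash
python3 - <<'E'
from h import *
show();f=[]
for i in range(4):
    env.read_camera("wrist");s=env.get_state();f.append(np.r_[s["wrist_force"],s["ft_torque"]])
print(np.mean(f,0).round(3));show()
E
```

```text
t 15.47 p [ 0.5702 -0.0917  0.1107] yaw 94.67 zax [ 7.0e-04 -4.1e-03 -1.0e+00] F [-0.34  0.79  3.66] M [ 0.245  0.009 -0.016] gap 0.0265
[-0.531  0.725  3.169  0.184  0.044 -0.015]
t 15.68 p [ 0.5702 -0.0917  0.1108] yaw 94.67 zax [ 8.e-04 -4.e-03 -1.e+00] F [-0.65  0.8   3.7 ] M [ 0.16   0.053 -0.061] gap 0.0266
```

Emit:
carry_out --moves '[-0.375, 0.0001, 0, 0, 0, 0.25, 0, -0.375, 0, 0, 0, 0, 0, 0, -0.375, 0, 0, 0, 0, 0, 0, -0.375, 0, 0, 0, 0, 0, 0, -0.375, 0, 0, 0, 0, 0, 0]'

```text
clock: 16.3
tcp_pos: [0.5702, -0.0918, 0.1107]
orientation: [0.0, 0.678, 0.735, 0.0]
wrist_force: [-0.6, 1.8, 3.0]
finger_gap: 0.0267
```

```bash
python3 - <<'E'
from h import *
show();f=[]
for i in range(4):
    env.read_camera("wrist");s=env.get_state();f.append(np.r_[s["wrist_force"],s["ft_torque"]])
print(np.mean(f,0).round(3));show()
E
```

```text
t 16.3 p [ 0.5702 -0.0918  0.1107] yaw 94.66 zax [ 3.e-04  3.e-04 -1.e+00] F [-0.6   1.75  2.97] M [ 0.146  0.064 -0.007] gap 0.0267
[-0.605  0.907  3.778  0.121  0.046 -0.024]
t 16.5 p [ 0.5702 -0.0918  0.1107] yaw 94.66 zax [ 3.e-04  2.e-04 -1.e+00] F [-0.2   0.53  3.8 ] M [ 0.12   0.075 -0.095] gap 0.0265
```

Lateral moment is back to the open-jaw baseline. Letting the jaws clamp.

Emit:
carry_out --moves '[-0.37, 0, 0, 0, 0, 0, 0, -0.365, 0, 0, 0, 0, 0, 0, -0.36, 0, 0, 0, 0, 0, 0, -0.355, 0, 0, 0, 0, 0, 0, -0.35, 0, 0, 0, 0, 0, 0]'

```text
clock: 17.12
tcp_pos: [0.5693, -0.0918, 0.1094]
orientation: [-0.001, 0.678, 0.735, -0.001]
wrist_force: [0.4, 0.1, 0.6]
finger_gap: 0.0278
```

```bash
python3 - <<'E'
from h import *
show();f=[]
for i in range(4):
    env.read_camera("wrist");s=env.get_state();f.append(np.r_[s["wrist_force"],s["ft_torque"]])
print(np.mean(f,0).round(3));show()
E
```

```text
t 17.12 p [ 0.5693 -0.0918  0.1094] yaw 94.65 zax [-2.2e-03  4.0e-04 -1.0e+00] F [0.36 0.14 0.61] M [ 0.002 -0.062  0.02 ] gap 0.0278
[-0.424 -0.226 -0.145 -0.02  -0.011 -0.001]
t 17.32 p [ 0.5695 -0.0918  0.1096] yaw 94.65 zax [-1.7e-03  3.0e-04 -1.0e+00] F [-0.43 -1.02 -0.56] M [ 0.018 -0.042  0.007] gap 0.0279
```

Emit:
carry_out --moves '[-0.3, 0, 0, 0, 0, 0, 0, -0.2, 0, 0, 0, 0, 0, 0, 0, 0, 0, 0, 0, 0, 0, 0.3, 0, 0, 0, 0, 0, 0, 0.4, 0, 0, -0.003, 0, 0, 0]'

```text
clock: 17.95
tcp_pos: [0.5693, -0.0918, 0.1126]
orientation: [-0.001, 0.678, 0.735, -0.001]
wrist_force: [-0.3, -0.7, -0.2]
finger_gap: 0.0598
```

```bash
python3 - <<'E'
from h import *
show();snap("wrist","w9.png",(225,160,425,330),4)
E
```

```text
t 17.95 p [ 0.5693 -0.0918  0.1126] yaw 94.65 zax [-2.e-03  4.e-04 -1.e+00] F [-0.27 -0.7  -0.21] M [0.015 0.014 0.04 ] gap 0.0598
```

View pics/w9.png

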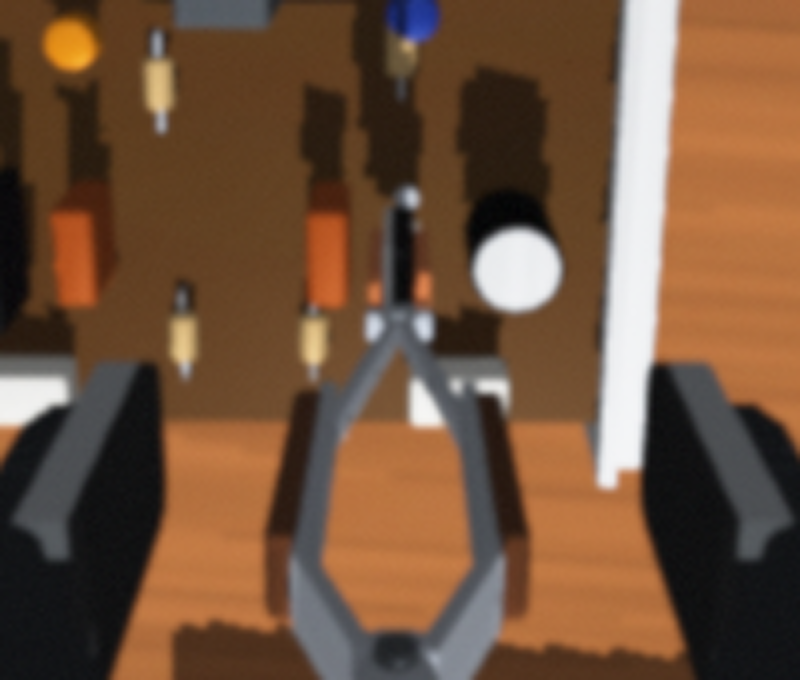

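The tweezers are clamped with a jaw on each face (crop 375 and 425, throat ≈(400,325)). They stand upright and the fingers are clear. Retreating straight up.

Emit:
carry_out --moves '[0.4, 0, 0, -0.015, 0, 0, 0, 0.4, 0, 0, -0.025, 0, 0, 0, 0.4, 0, 0, -0.03, 0, 0, 0, 0.4, 0, 0, -0.03, 0, 0, 0, 0.4, 0, 0, -0.01, 0, 0, 0]'

```text
clock: 18.62
tcp_pos: [0.5698, -0.0919, 0.23]
orientation: [0.0, 0.678, 0.735, -0.0]
wrist_force: [-0.4, 0.6, 0.1]
finger_gap: 0.06
```

Emit:
carry_out --moves '[0.4, 0, 0, 0, 0, 0, 0, 0.4, 0, 0, 0, 0, 0, 0, 0.4, 0, 0, 0, 0, 0, 0, 0.4, 0, 0, 0, 0, 0, 0, 0.4, 0, 0, 0, 0, 0, 0]'

```text
clock: 19.25
tcp_pos: [0.5685, -0.0915, 0.2274]
orientation: [-0.002, 0.678, 0.735, -0.001]
wrist_force: [0.3, -0.5, 0.3]
finger_gap: 0.0598
```

```bash
python3 - <<'E'
from h import *
show();C=snap("wrist","w10.png",(225,160,425,310),3)
st=env.get_state();S=env.read_camera("scene")[:,:,::-1][140:260,150:310]
w=cv2.imread("pics/w10.png")[:, :]
s=cv2.resize(S,(600,450),interpolation=cv2.INTER_CUBIC)
cv2.imwrite("pics/f.png",cv2.resize(np.hstack([w,s]),(800,300),interpolation=cv2.INTER_AREA))
for z in(.0625,.158): print(z,((proj(C,[.5695,-.0919,z])-[225,160])*2).round(1), ((proj(cam("scene"),[.5695,-.0919,z])-[150,140])*2.5+[400,0]).round(1))
E
```

```text
t 19.25 p [ 0.5685 -0.0915  0.2274] yaw 94.65 zax [-3.8e-03  9.0e-04 -1.0e+00] F [ 0.32 -0.51  0.31] M [-0.003 -0.037  0.018] gap 0.0598
0.0625 [198.8  57.7] [596.5 190.3]
0.158 [198.4 126.2] [575.9 103.7]
```

View pics/f.png

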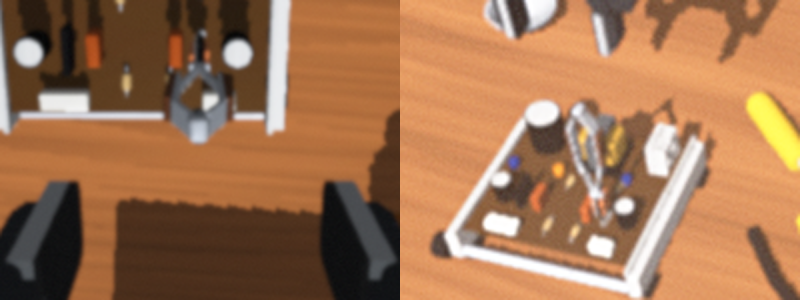

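The tweezers' top appears at (198,128) against (198,126) predicted for upright, and in the scene view at (578,108) against (576,104). They stand vertical and clamped with the robot clear.

```bash
python3 -c "
from workcell import env
print(env.hand_in())"
```

```text
the job is handed in; nothing more can be done
None
```

The tweezers are clamped upright on the power transistor, and I handed the job in at about 19 s of the 46 s allowed. The hand-in reports no verdict.

- **Approach:** I took the tweezers from the stand, squeezed the jaws to about 10 mm, and lowered them with clear gaps to both capacitors. Contact on the top edge came at about 3–4 N, under the 8 N limit.
- **Centring:** With the jaws almost closed I felt about 1 N of sideways load. I shifted and straightened the tool about 0.5 mm until the sideways moment fell back to its open-jaw level. The averaged sideways force still read about 0.9 N, against 0.5 N with the jaws open. That is close to the sensor noise of roughly ±0.7 N, so I then let the jaws close fully. I estimate the lean during that correction at about 0.02 rad, well below 0.09.
- **Final check:** The last wrist and scene views show the tweezers standing upright, with the top end within 1–2 mm of where a vertical tool would put it. One jaw is on each face of the transistor, nothing else looks disturbed, and the gripper is well clear.

No check failed. I could not read the transistor's lean or the board's flex directly, so those rest on the forces and pictures.

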